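Select the calibration gas through the gate

ROBOT

A 6-joint arm with a two-finger parallel gripper is mounted at the origin on the work surface. World frame = base frame: x ahead of the robot, y to its left, z up, the work surface at z = 0. Lengths are in m, angles in rad, forces in N, time in s.
With the tool pointing down it reaches from about 0.4 to 0.825 m from the base axis. Payload 7 kg.
Tool frame: the origin (TCP) lies between the finger pads; the fingertips stand 11 mm ahead of it and the grasp point (between the pads) lies 8 mm behind it (arm.tips_ahead is the distance from the TCP to the fingertips, in m); z points along the fingers, x is the direction in which the jaws open and shut, and the axes are right-handed (so a half turn about z gives the same grasp; the last joint's range is limited). The gripper opens to 88 mm and grips with 3 to 60 N. Pads are 19 mm wide; open, the fingers measure 130 mm over their backs; the gripper's body (78 mm by 193 mm) begins 47 mm behind the grasp point.
Start: joints at [1.465, 0.359, 0.012, 0, -1.224, -0.288], TCP at [0.259, 0.623, 0.238] pointing down, gripper open.
Joint ranges: [-3.07, 3.07], [-1.43, 2.12], [-1.02, 1.25], [-3.03, 1.67], [-3.05, -0], [-3.03, 3.03]. Speed limits (rad/s): [2.39, 2.39, 3.01, 3.14, 3.14, 3.14].

INTERFACE

Orientations are given as [roll, pitch, yaw] about the fixed x, y, z axes, in that order (R = Rz(yaw) Ry(pitch) Rx(roll)).
In Python, from station import arm, optics, finder gives the robot as it stands. The module is installed in compiled form; this text tells all that it offers.
- The arm moves only by the tool apply_moves, never from a script. Its argument "increments" is one flat list of numbers, 6 for each row, row after row: the shift along the world's x, y, z in m, then the turn, a rotation vector about the world's x, y, z in rad. In form: [tx, ty, tz, rx, ry, rz, tx, ty, tz, rx, ry, rz, ...]. A call has 1 to 20 rows; each row shifts and turns the pose as measured when the row begins; what a row does not reach is not made up. A row lasts 1/12 s, in which the tool goes at most 41.7 mm and 7.16 degrees, less where a joint would pass 70% of its speed; a pose out of reach is approached as far as the arm can. A call with a gripper value outside its range is refused whole. "hand" is the closure, from 0 (fully open) to 1 (shut), set as the call begins (left out, the last holds). The fingers move at their own pace and stop on an object; "force" is the grip in N (left out, the last holds). Time passes only in rows, so rows that do not move let the fingers close. It gives the time, the measured TCP pose, the force and the opening at its end, in the units of the state.
- arm.get_state(): the state, without advancing time (a new reading comes with each control period).
- optics.grab_frame(name): name is "scene" or "top" or "wrist"; returns the picture (420x560x3 uint8, red, green, blue); there is no depth.
- optics.camera_model(name): a dict with "fx", "fy", "cx", "cy" (pixels), "world_to_cam" (4x4, takes a point from world to camera coordinates); the wrist camera has in their place "T_tool_cam" (4x4, takes a point from camera to tool coordinates, whose origin is the TCP and whose axes are the tool frame's). Camera axes: x right, y up, looking along -z (the intrinsics and any distortion apply to the point x, -y, -z); pixel columns grow to the right and rows downward; lengths in m; the calibration is good to about 2 mm. A picture is of the moment at which its call begins: read the wrist's pose just before it. camera_model takes no time and is no camera call.
- arm.job_done(): hands the job in, once; it reports no verdict.
Trained networks look in the newest picture that a camera, given by its name, has taken for a name from the list of things; names that differ only in an ending like _2 or _b are one class to them, and where a whole thing is asked for, a point or a joint stands for the part that bears it (a point fixed in the world has none). Each returns a list of dicts, best first, with "conf" (0 to 1); they miss things now and then, are a little off and sometimes report something else, mostly with a low value. They report only what shows in the picture. A call takes as long as a camera call.
- finder.find_in(camera, name): "box" ([left, top, right, bottom] in pixels, round what is visible of it).
- finder.landmark_of(camera, name): "point" ([column, row] in pixels: a listed point, or the origin of a listed thing).
The state is a dict: "t": time; "q": joint angles; "qd": joint speeds; "joint_efforts": joint torques, N m; "eef_pos": TCP position; "ee_rot": TCP orientation; "force": force on the tool from outside, world axes, zero at the start; "moment": the same for the moment, N m; "width": finger opening in m.
Only numpy, scipy, OpenCV 4.12 (cv2) and the standard library are available. Lean on these libraries where they do the work, as an engineer would, in place of code of your own. Each camera call takes 0.05 s, during which the arm holds its last target. There are 200 camera calls.

TASK

The gas selector's lever is parked. Push it, with the fingers and without gripping it, through the gate in the top of the box and fully home into the slot marked by the green disc, entering none of the other three marked slots on the way. Push gently, never hard, and leave the gas can, the detector and its covers where they stand.

Things in the scene. Friction and masses are not known exactly. Their poses are not given: they have to be found in the camera images.
- unit: gas selector box fixed to the bench: grey housing 160 (x) x 200 (y) x 120 (z) mm, an 8 mm aluminium gate plate as its top; turned by up to 0.4 rad. Origin: centre of its underside; x points away from the robot ('far'), y left, z up.
- gate (a point): centre of the plate top, 120 mm above unit's origin, same axes. The gate: a cross channel along y (lever centre runs y = -34 to +34 mm); four corner slots off its ends at y = +-32 mm, to the far (+x) and near (-x) side; an unmarked parking slot at y = 0, near side only. All 15 mm wide; at a slot's end the rod's centre is at |x| = 30 mm.
- lever: 10 mm steel rod with a 32 mm black ball knob, tilting both ways about a pivot in the box. Origin: the pivot, 10 mm above unit's origin; z along the rod, knob centre at z = 190 mm (80 mm above the plate when upright). It stays where left, takes 2 to 3 N at the knob to move, and the slots' sides and ends stop it.
- knob (a point): centre of the ball knob. In unit's frame: (0, 0, 200) mm with the lever upright, about (-50, 0, 193) fully home in the parking slot, (0, +-56, 192) at the ends of the cross channel, about (+-48, +-52, 187) fully home in a corner slot.
- stem (a point): point on the rod's centre line 110 mm from the pivot, level with the plate top when upright. Fully home in a corner slot it is about 25 mm, measured level, from the centre of that slot's disc; in the cross channel at least 45 mm from every disc.
- lever_fore (a joint): tilt of the lever along unit's x, rad: 0 in the cross channel (play about 0.025 either way), + tilts the knob far (+x), - near; about +-0.27 at a slot's end. At the start -0.26 to -0.15 (in the parking slot).
- lever_side (a joint): tilt of the lever along unit's y, rad: 0 at the parking slot's column, + tilts the knob left (+y); about +-0.29 in the corner slots' columns.
- tag_green: green disc, 22 mm across, 3 mm thick, fixed on the gate plate just past the closed end of one of the four corner slots (which one changes each time). Origin: centre of its underside, on the plate top; in unit's frame at x = +53 or -53, y = +32 or -32 mm. Its slot is the one to select.
- tag_red: red disc, 22 mm across, 3 mm thick, fixed on the gate plate just past the closed end of one of the four corner slots (which one changes each time). Origin: centre of its underside, on the plate top; in unit's frame at x = +53 or -53, y = +32 or -32 mm.
- tag_yellow: yellow disc, 22 mm across, 3 mm thick, fixed on the gate plate just past the closed end of one of the four corner slots (which one changes each time). Origin: centre of its underside, on the plate top; in unit's frame at x = +53 or -53, y = +32 or -32 mm.
- tag_blue: blue disc, 22 mm across, 3 mm thick, fixed on the gate plate just past the closed end of one of the four corner slots (which one changes each time). Origin: centre of its underside, on the plate top; in unit's frame at x = +53 or -53, y = +32 or -32 mm.
- detector: loose gas detector lying on the bench left of the unit: blue round housing 86 mm across, 56 mm high, with a 120 mm long blue foot bar along its x, a steel sensor stub to its +y (to 78 mm) and a red lamp to its -y (to 90 mm). Origin: centre of its underside. To be left alone.
- cover_a: loose blue detector cover, a ring-like cup about 84 mm across and 36 mm high, near the unit's near left corner. Origin: centre of its underside. To be left alone.
- cover_b: the same, to the right of the unit at its far end. To be left alone.
- gas_can: loose small aluminium gas can, upright, 64 mm across, 164 mm high with its black cap, orange band, to the right of the unit. Origin: centre of its underside. To be left alone.

How it is judged:
At the end, for the whole second after the job is handed in: The lever rests fully home (its rod within about 6 mm of the slot's end) in the slot with the green disc, and the detector, both covers and the gas can are within 20 mm of where they stood (horizontal distance between stem and tag_green below 0.03 m and velocity of joint lever_fore between -0.05 and 0.05 rad/s and velocity of joint lever_side between -0.05 and 0.05 rad/s and distance of each of detector, cover_a, cover_b, gas_can from where it was at the start of the episode below 0.02 m); the robot touches nothing.
It fails at once if the lever enters a wrong marked slot (more than about two thirds of the way in) (horizontal distance between stem and tag_red below 0.034 m or horizontal distance between stem and tag_yellow below 0.034 m or horizontal distance between stem and tag_blue below 0.034 m).
It fails at once if the lever is gripped or pushed hard (more than 30 N from the fingers) (contact force between the fingers and lever above 30 N).
It fails at once if the detector, a cover or the gas can is moved, lifted or carried (more than 20 mm) (distance of any of detector, cover_a, cover_b, gas_can from where it was at the start of the episode above 0.02 m).
It also fails if it takes over 54 s, if anything falls off the work surface, if the arm or the gripper's body presses on something with over 40 N, if the wrist force passes 120 N, or if a joint passes its speed limit or range.

## Working session

There is one attempt and no reset: what is moved stays moved. The work goes in short steps, Python scripts to look and compute and a tool call to move; the robot and the scene stay as the last step left them, time stands still between calls to the robot, and variables do not carry over. Pictures are saved under pics/ and viewed, about 8 in all and at most 12, crops included, and the job is handed in when it is done.

Besides the shell and the picture viewer there is one more tool, called after "Call:" by a JSON object that holds its "fn" and its "kwargs", one argument or row to a line. apply_moves: Moves the arm, as the interface text tells. Its arguments: {"type":"object","properties":{"increments":{"type":"array"},"hand":{"type":"number"},"force":{"type":"number"}},"required":["increments"]}

```bash
mkdir -p pics; cat > h.py <<'E'
import numpy as np, cv2
from station import arm, optics, finder
def ray(cam,px):
    m=optics.camera_model(cam); W=np.linalg.inv(m["world_to_cam"])
    d=np.array([(px[0]-m["cx"])/m["fx"],-(px[1]-m["cy"])/m["fy"],-1.])
    return W[:3,3],W[:3,:3]@d
def at_z(cam,px,z):
    o,d=ray(cam,px); return o+d*(z-o[2])/d[2]
def tri(pa,pb):
    (o1,d1),(o2,d2)=ray(*pa),ray(*pb)
    s=np.linalg.lstsq(np.c_[d1,-d2],o2-o1,rcond=None)[0]
    a,b=o1+d1*s[0],o2+d2*s[1]; return (a+b)/2,np.linalg.norm(a-b)
E
python3 - <<'E'
from h import *
np.set_printoptions(precision=4,suppress=True)
print({k:np.shape(v) if k=="world_to_cam" else v for k,v in optics.camera_model("top").items()})
for c in("scene","top"):
    im=optics.grab_frame(c); cv2.imwrite(f"pics/{c}0.png",im[:,:,::-1])
    for n,z in dict(gate=.12,tag_green=.12,tag_red=.12,tag_yellow=.12,tag_blue=.12,knob=.193,gas_can=0,detector=0,cover_a=0).items():
        for r in finder.landmark_of(c,n)[:2]: print(c,n,round(r["conf"],2),np.round(r["point"]),at_z(c,r["point"],z))
print(arm.get_state())
E
```

```text
{'fx': 491.8692542179703, 'fy': 491.8692542179703, 'cx': 278.4050657733502, 'cy': 206.44632650121, 'world_to_cam': (4, 4)}
scene gate 0.74 [285. 212.] [0.6017 0.0771 0.12  ]
scene tag_green 0.42 [295. 226.] [0.6455 0.0433 0.12  ]
scene tag_green 0.2 [354. 212.] [0.7379 0.1538 0.12  ]
scene tag_red 0.41 [263. 210.] [0.5537 0.0574 0.12  ]
scene tag_red 0.36 [286. 249.] [ 0.6659 -0.0336  0.12  ]
scene tag_yellow 0.56 [278. 197.] [0.5585 0.117  0.12  ]
scene tag_blue 0.58 [313. 215.] [0.6615 0.0979 0.12  ]
scene knob 0.8 [268. 175.] [0.5477 0.0945 0.193 ]
scene knob 0.54 [278. 200.] [0.6153 0.0238 0.193 ]
scene gas_can 0.66 [228. 278.] [ 0.5354 -0.0662  0.    ]
scene detector 0.93 [354. 212.] [0.6824 0.3012 0.    ]
scene cover_a 0.52 [270. 210.] [0.4881 0.1961 0.    ]
top gate 0.81 [267. 204.] [0.6083 0.0819 0.12  ]
top tag_green 0.68 [294. 185.] [0.6496 0.0391 0.12  ]
top tag_red 0.54 [273. 238.] [0.5489 0.0612 0.12  ]
top tag_yellow 0.66 [241. 225.] [0.5621 0.1219 0.12  ]
top tag_blue 0.57 [263. 174.] [0.661  0.0984 0.12  ]
top gas_can 0.93 [332. 262.] [ 0.5372 -0.0583  0.    ]
top detector 0.6 [169. 165.] [0.6808 0.3034 0.    ]
top cover_a 0.95 [194. 270.] [0.4769 0.2095 0.    ]
top cover_a 0.67 [363. 196.] [ 0.6801 -0.102   0.    ]
{'t': 1.0, 'q': array([ 1.4651,  0.3586,  0.0119,  0.    , -1.2241, -0.2881]), 'qd': array([-0.002 , -0.0006,  0.0013, -0.0004, -0.0001,  0.0002]), 'joint_efforts': array([  0.0001, -58.2391,  29.3293,   7.0024,   0.0122,  -0.    ]), 'eef_pos': array([0.259 , 0.6233, 0.2376]), 'ee_rot': array([ 3.1416,  0.    , -1.9645]), 'force': array([-0.2983, -0.1645, -0.8601]), 'moment': array([0.0306, 0.004 , 0.0054]), 'width': 0.0875788522166414}
```

```bash
python3 - <<'E'
import cv2,numpy as np
a=cv2.imread("pics/top0.png")[130:310,140:400]; b=cv2.imread("pics/scene0.png")[130:310,180:440]
cv2.imwrite("pics/c0.png",np.vstack([cv2.resize(a,None,fx=1.65,fy=1.65,interpolation=3),cv2.resize(b,None,fx=1.65,fy=1.65,interpolation=3)]))
E
```

```text
(no output)
```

View pics/c0.png

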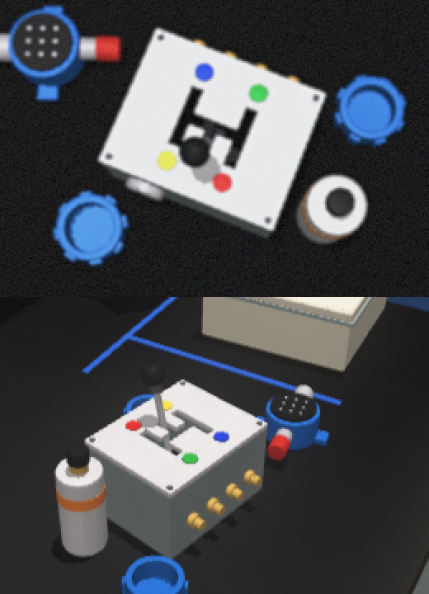

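```bash
python3 - <<'E'
from h import *
from scipy.spatial.transform import Rotation as R
np.set_printoptions(precision=4,suppress=True)
T={}
S={}
for n in("green","red","yellow","blue"):
    r=finder.landmark_of("top","tag_"+n)[0]; T[n]=at_z("top",r["point"],.12)[:2]
    S[n]=at_z("scene",finder.landmark_of("scene","tag_"+n)[0]["point"],.12)[:2]
L=dict(green=(53,-32),blue=(53,32),red=(-53,-32),yellow=(-53,32))
for D in(T,S):
    A=np.array([L[k] for k in D])/1e3; B=np.array(list(D.values())); c=B.mean(0)
    b=B-c; yaw=np.arctan2((A[:,0]*b[:,1]-A[:,1]*b[:,0]).sum(),(A*b).sum()); print("centre",c,"yaw",yaw)
p,e=tri(("top",(258,222)),("scene",(273,177))); print("knob",p,e)
for z in (.19,.195): print(at_z("top",(258,222),z),at_z("scene",(268,175),z))
E
```

```text
centre [0.6054 0.0802] yaw -0.2186943287158337
centre [0.6048 0.0789] yaw -0.17195467121103805
knob [0.5616 0.0883 0.1945] 0.0030267740359964605
[0.5611 0.0876 0.19  ] [0.5451 0.0964 0.19  ]
[0.5603 0.0873 0.195 ] [0.5491 0.09   0.195 ]
```

Call:
{"fn": "apply_moves", "kwargs": {
  "increments": [0,0,0.03,0,0,0.1,0,0,0.02,0,0,0.07,0.017,-0.034,0,0,0,0,0.017,-0.034,0,0,0,0,0.017,-0.034,0,0,0,0,0.017,-0.034,0,0,0,0,0.017,-0.034,0,0,0,0,0.017,-0.034,0,0,0,0,0.017,-0.034,0,0,0,0,0.017,-0.034,0,0,0,0,0.017,-0.034,0,0,0,0,0.017,-0.034,0,0,0,0,0.017,-0.034,0,0,0,0,0.017,-0.034,0,0,0,0,0.017,-0.034,0,0,0,0,0,0,0,0,0,0],
  "hand": 1
}}

```text
t: 2.73
eef_pos: [0.4834, 0.1614, 0.2895]
ee_rot: [-3.136, 0.002, -1.778]
force: [-0.7, 0.6, 1.0]
width: 0.0001
```

Call:
{"fn": "apply_moves", "kwargs": {
  "increments": [0.018,-0.032,0,0,0,0,0.018,-0.031,0,0,0,0,0,0,0,0,0,0,0,0,-0.03,0,0,0,0,0,-0.03,0,0,0,0,0,-0.03,0,0,0,0,0,-0.01,0,0,0,0,0,0,0,0,0]
}}

```text
t: 3.4
eef_pos: [0.5229, 0.0919, 0.1895]
ee_rot: [-3.129, 0.008, -1.786]
force: [-1.2, -0.0, 1.1]
width: 0.0003
```

```bash
cat > look.py <<'E'
from h import *
import sys
a=optics.grab_frame("top")[130:310,140:400]; b=optics.grab_frame("scene")[130:310,180:440]
cv2.imwrite(f"pics/{sys.argv[1]}.png",np.hstack([cv2.resize(i,None,fx=1.5,fy=1.5,interpolation=3) for i in(a,b)])[:,:,::-1])
s=arm.get_state(); d=s["eef_pos"][:2]-np.array([.6054,.0802]); y=-.21
print(s["t"],"unit xy mm",1e3*(d@[np.cos(y),np.sin(y)]),1e3*(d@[-np.sin(y),np.cos(y)]),s["eef_pos"],s["ee_rot"])
E
python3 look.py c1
```

```text
3.5 unit xy mm -82.33027985649483 -5.060255856033232 [0.52382358 0.09241348 0.19163763] [-3.12661725  0.00923923 -1.78493631]
```

View pics/c1.png

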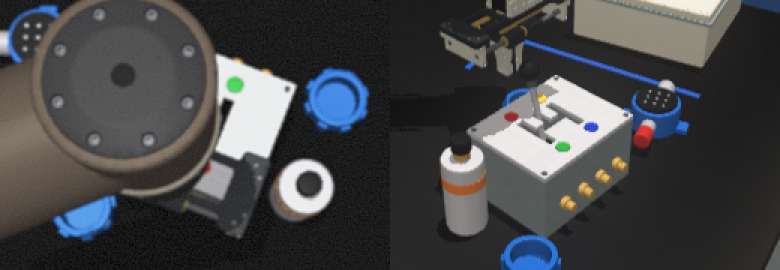

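Call:
{"fn": "apply_moves", "kwargs": {
  "increments": [0.005,0.0015,0,0,0,0,0.005,0.0015,0,0,0,0,0.005,-0.001,0,0,0,0,0.005,-0.001,0,0,0,0,0.005,-0.001,0,0,0,0,0.005,-0.001,0,0,0,0,0.005,-0.001,0,0,0,0,0.005,-0.001,0,0,0,0]
}}

```text
t: 4.17
eef_pos: [0.5688, 0.0905, 0.198]
ee_rot: [-3.122, 0.013, -1.783]
force: [-2.3, -0.1, 2.4]
width: 0.0003
```

```bash
python3 look.py c2
```

```text
4.2667 unit xy mm -37.72573586661389 2.5307106058876365 [0.56903062 0.09053942 0.19768528] [-3.12152034  0.0129875  -1.78335333]
```

Call:
{"fn": "apply_moves", "kwargs": {
  "increments": [0.003,-0.0006,-0.003,0,0,0,0.003,-0.0006,-0.003,0,0,0,0.003,-0.0006,-0.002,0,0,0]
}}

```text
t: 4.52
eef_pos: [0.5786, 0.0887, 0.1893]
ee_rot: [-3.121, 0.014, -1.784]
force: [-2.7, 0.7, -0.0]
width: 0.0005
```

Call:
{"fn": "apply_moves", "kwargs": {
  "increments": [0.002,-0.0004,-0.001,0,0,0]
}}

```text
t: 4.6
eef_pos: [0.5807, 0.0882, 0.1877]
ee_rot: [-3.122, 0.013, -1.784]
force: [-2.1, -0.5, 1.5]
width: 0.0001
```

Call:
{"fn": "apply_moves", "kwargs": {
  "increments": [0.002,-0.0004,-0.001,0,0,0]
}}

```text
t: 4.68
eef_pos: [0.5827, 0.0877, 0.1863]
ee_rot: [-3.122, 0.013, -1.784]
force: [-2.3, 0.2, 1.6]
width: 0.0005
```

```bash
python3 look.py c3
```

```text
4.7833 unit xy mm -23.693182543996567 2.633891069349517 [0.5827764  0.08771511 0.18614178] [-3.12225503  0.01298528 -1.78374987]
```

View pics/c3.png

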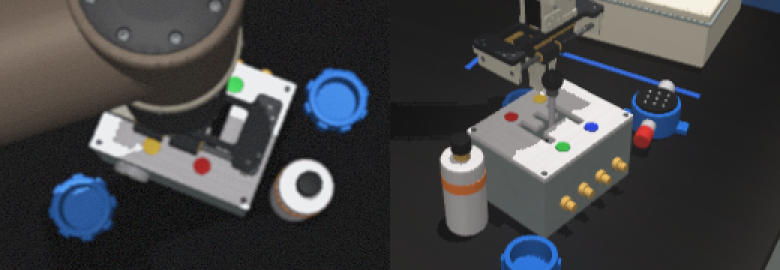

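Call:
{"fn": "apply_moves", "kwargs": {
  "increments": [0.002,-0.0004,0,0,0,0]
}}

```text
t: 4.87
eef_pos: [0.5842, 0.0873, 0.186]
ee_rot: [-3.123, 0.013, -1.784]
force: [-8.2, 1.8, 5.5]
width: 0.0004
```

Call:
{"fn": "apply_moves", "kwargs": {
  "increments": [0.002,-0.0004,0,0,0,0]
}}

```text
t: 4.95
eef_pos: [0.5848, 0.0869, 0.1858]
ee_rot: [-3.126, 0.012, -1.784]
force: [-14.4, 4.4, 9.6]
width: 0.0006
```

Call:
{"fn": "apply_moves", "kwargs": {
  "increments": [0.001,-0.0002,0,0,0,0]
}}

```text
t: 5.03
eef_pos: [0.5845, 0.0869, 0.1859]
ee_rot: [-3.128, 0.012, -1.784]
force: [-8.8, 2.6, 6.1]
width: 0.0002
```

Call:
{"fn": "apply_moves", "kwargs": {
  "increments": [-0.005,0.001,0,0,0,0,-0.01,0.002,0,0,0,0,0.0035,0.0165,0,0,0,0,0.0035,0.0165,0,0,0,0,0.0035,0.0165,0,0,0,0,0,0,0,0,0,0,0.013,-0.003,0,0,0,0,0.013,-0.003,0,0,0,0,0.012,-0.002,0,0,0,0,0,0,0,0,0,0]
}}

```text
t: 5.87
eef_pos: [0.6206, 0.1418, 0.1876]
ee_rot: [-3.122, 0.016, -1.779]
force: [0.6, 0.2, -0.0]
width: 0.0006
```

```bash
python3 look.py c4
```

```text
5.9667 unit xy mm 0.3574364323318733 62.86969597916943 [0.61885539 0.141614   0.18737591] [-3.12291786  0.01566054 -1.77901988]
```

View pics/c4.png

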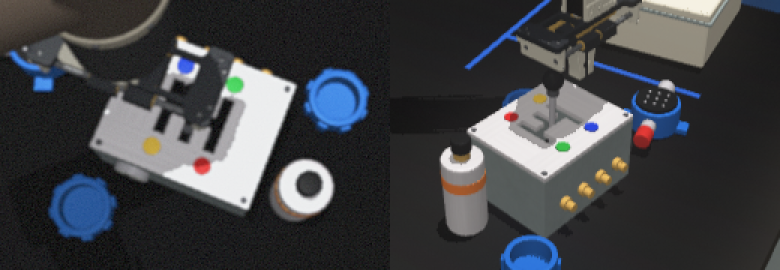

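Call:
{"fn": "apply_moves", "kwargs": {
  "increments": [-0.001,-0.006,0,0,0,0,-0.001,-0.006,0,0,0,0,-0.001,-0.006,0,0,0,0,-0.001,-0.006,0,0,0,0,-0.001,-0.006,0,0,0,0,-0.001,-0.006,0,0,0,0,-0.001,-0.005,-0.001,0,0,0,-0.001,-0.005,-0.001,0,0,0]
}}

```text
t: 6.63
eef_pos: [0.6087, 0.0933, 0.1869]
ee_rot: [-3.12, 0.019, -1.777]
force: [-0.4, 2.2, 2.6]
width: 0.0004
```

```bash
python3 look.py c5
```

```text
6.7333 unit xy mm 0.3371243958578412 13.070363089511993 [0.60845436 0.09291294 0.18676943] [-3.12096693  0.0180796  -1.77782564]
```

Call:
{"fn": "apply_moves", "kwargs": {
  "increments": [-0.0008,-0.004,-0.001,0,0,0,-0.0008,-0.004,-0.001,0,0,0,-0.0008,-0.004,-0.001,0,0,0,-0.0008,-0.004,-0.001,0,0,0,-0.0008,-0.004,-0.001,0,0,0]
}}

```text
t: 7.15
eef_pos: [0.6049, 0.0722, 0.1819]
ee_rot: [-3.119, 0.019, -1.777]
force: [1.2, 2.9, 1.9]
width: 0.0004
```

```bash
python3 look.py c6
```

```text
7.25 unit xy mm 1.0536535055172107 -8.33480441289986 [0.60469303 0.07182866 0.1817188 ] [-3.11999454  0.01860316 -1.77737289]
```

View pics/c6.png

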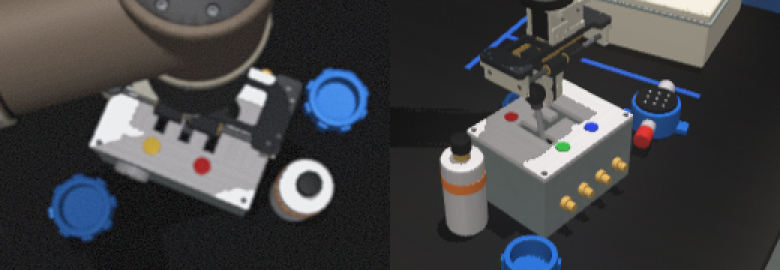

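Call:
{"fn": "apply_moves", "kwargs": {
  "increments": [-0.0005,-0.003,0,0,0,0,-0.0005,-0.003,0,0,0,0]
}}

```text
t: 7.42
eef_pos: [0.6033, 0.0657, 0.181]
ee_rot: [-3.121, 0.018, -1.777]
force: [0.1, 2.4, -1.2]
width: 0.0005
```

Call:
{"fn": "apply_moves", "kwargs": {
  "increments": [-0.0004,-0.002,0,0,0,0]
}}

```text
t: 7.5
eef_pos: [0.6026, 0.0635, 0.1805]
ee_rot: [-3.122, 0.018, -1.778]
force: [0.3, 1.3, -0.7]
width: 0.0004
```

Call:
{"fn": "apply_moves", "kwargs": {
  "increments": [-0.0004,-0.002,0,0,0,0]
}}

```text
t: 7.58
eef_pos: [0.602, 0.0613, 0.1802]
ee_rot: [-3.122, 0.018, -1.778]
force: [1.2, 1.9, -0.8]
width: 0.0002
```

Call:
{"fn": "apply_moves", "kwargs": {
  "increments": [-0.0004,-0.002,0,0,0,0]
}}

```text
t: 7.67
eef_pos: [0.6015, 0.0591, 0.1799]
ee_rot: [-3.123, 0.018, -1.778]
force: [0.7, 1.7, -1.3]
width: 0.0004
```

Call:
{"fn": "apply_moves", "kwargs": {
  "increments": [-0.0003,-0.0015,0,0,0,0]
}}

```text
t: 7.75
eef_pos: [0.6011, 0.0574, 0.1797]
ee_rot: [-3.123, 0.018, -1.778]
force: [0.5, 1.7, -1.1]
width: 0.0006
```

```bash
python3 look.py c7
```

```text
7.85 unit xy mm 0.5475068502523324 -23.258491885043526 [0.60108702 0.05733834 0.17981609] [-3.12283549  0.0179821  -1.77792355]
```

View pics/c7.png

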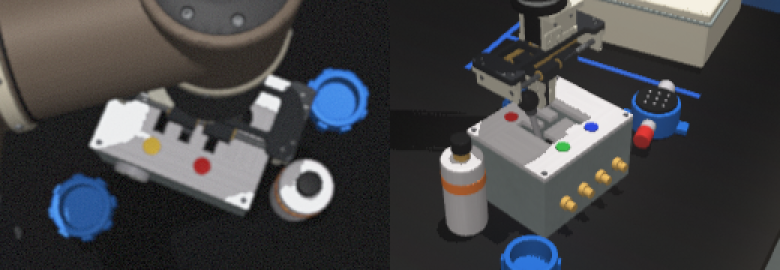

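```bash
python3 - <<'E'
from h import *
im=optics.grab_frame("scene"); r=finder.landmark_of("scene","knob")[:2]; print(r)
s=arm.get_state()
def px(p):
    m=optics.camera_model("scene"); c=m["world_to_cam"]@np.r_[p,1]; return m["fx"]*c[0]/-c[2]+m["cx"], m["cy"]+m["fy"]*c[1]/c[2]
u=np.array([.978,-.208]);l=np.array([.208,.978]);c0=np.array([.6054,.0802])
for x,y,z in((0,-56,192),(-25,-54,190),(5,-50,195),(0,-40,196)): print((x,y),px(np.r_[c0+u*x/1e3+l*y/1e3,z/1e3]))
cv2.imwrite("pics/c8.png",cv2.resize(im[170:260,230:350],None,fx=6,fy=6,interpolation=3)[:,:,::-1])
E
```

```text
[{'point': [272.0, 197.2], 'conf': 0.81}]
(0, -56) (np.float64(270.0564408711258), np.float64(196.65594478916773))
(-25, -54) (np.float64(262.2752057288132), np.float64(192.41234168514066))
(5, -50) (np.float64(273.68293919162267), np.float64(195.21424630018976))
(0, -40) (np.float64(275.1539150408419), np.float64(191.88209962322526))
```

View pics/c8.png

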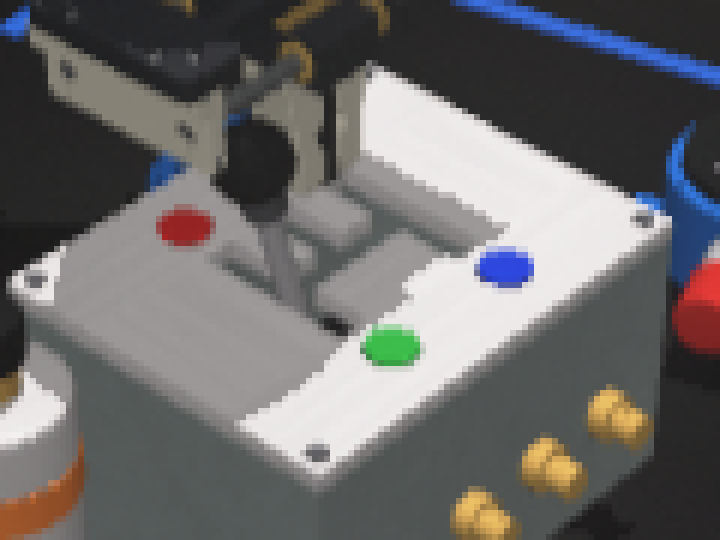

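Call:
{"fn": "apply_moves", "kwargs": {
  "increments": [0.0015,0.007,0,0,0,0,0.0015,0.008,0.002,0,0,0,-0.015,0.003,0.002,0,0,0,-0.015,0.003,0.002,0,0,0,-0.014,0.003,0,0,0,0,0,0,0,0,0,0,-0.003,-0.0135,0,0,0,0,-0.003,-0.0135,0,0,0,0,-0.003,-0.012,0,0,0,0,0,0,0,0,0,0]
}}

```text
t: 8.78
eef_pos: [0.5507, 0.0436, 0.1874]
ee_rot: [-3.122, 0.014, -1.774]
force: [-0.7, 0.1, -0.9]
width: 0.0003
```

```bash
python3 look.py c9
```

```text
8.8833 unit xy mm -45.421526269023126 -46.120902603121216 [0.55136198 0.0445609  0.18744731] [-3.12180732  0.0147374  -1.77481919]
```

View pics/c9.png

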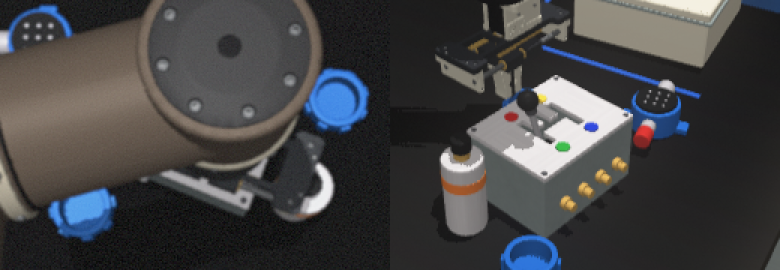

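Call:
{"fn": "apply_moves", "kwargs": {
  "increments": [0.0045,-0.004,0,0,0,0,0.0045,-0.004,0,0,0,0,0.005,-0.001,-0.001,0,0,0,0.005,-0.001,-0.001,0,0,0,0.005,-0.001,-0.001,0,0,0,0.005,-0.001,-0.001,0,0,0,0.005,-0.001,-0.001,0,0,0,0.005,-0.001,-0.001,0,0,0,0.005,-0.001,-0.001,0,0,0]
}}

```text
t: 9.63
eef_pos: [0.5992, 0.0273, 0.1788]
ee_rot: [-3.125, 0.013, -1.776]
force: [-1.7, -0.0, 1.3]
width: 0.0003
```

```bash
python3 look.py c10
```

```text
9.7333 unit xy mm 5.207102609176198 -52.9467038720672 [0.59945544 0.02733101 0.17856178] [-3.12513634  0.01285153 -1.77622042]
```

Call:
{"fn": "apply_moves", "kwargs": {
  "increments": [0.003,-0.0006,0,0,0,0,0.003,-0.0006,0,0,0,0,0.003,-0.0006,0,0,0,0,0.003,-0.0006,0,0,0,0]
}}

```text
t: 10.07
eef_pos: [0.6107, 0.0251, 0.1775]
ee_rot: [-3.128, 0.013, -1.776]
force: [-1.8, 0.7, -1.8]
width: 0.0005
```

Call:
{"fn": "apply_moves", "kwargs": {
  "increments": [0.002,-0.0004,0,0,0,0]
}}

```text
t: 10.15
eef_pos: [0.6127, 0.0247, 0.1771]
ee_rot: [-3.129, 0.013, -1.777]
force: [-1.7, -0.7, -0.1]
width: 0.0006
```

Call:
{"fn": "apply_moves", "kwargs": {
  "increments": [0.002,-0.0004,0,0,0,0]
}}

```text
t: 10.23
eef_pos: [0.6145, 0.0242, 0.1768]
ee_rot: [-3.13, 0.012, -1.777]
force: [-4.8, 1.1, -1.8]
width: 0.0002
```

Call:
{"fn": "apply_moves", "kwargs": {
  "increments": [0.002,-0.0004,0,0,0,0]
}}

```text
t: 10.32
eef_pos: [0.6154, 0.0238, 0.1764]
ee_rot: [-3.132, 0.012, -1.777]
force: [-9.5, 2.6, 3.3]
width: 0.0006
```

Call:
{"fn": "apply_moves", "kwargs": {
  "increments": [0.001,-0.0002,0,0,0,0]
}}

```text
t: 10.4
eef_pos: [0.6154, 0.0237, 0.1762]
ee_rot: [-3.135, 0.011, -1.777]
force: [-8.8, 3.5, 4.7]
width: 0.0004
```

Call:
{"fn": "apply_moves", "kwargs": {
  "increments": [-0.005,0.001,0,0,0,0,-0.015,0.003,0,0,0,0,-0.015,0.003,0.01,0,0,0,0,0,0.04,0,0,0,0,0,0.04,0,0,0,-0.01,0.04,0,0,0,0,-0.01,0.04,0,0,0,0,-0.01,0.04,0,0,0,0,-0.01,0.04,0,0,0,0,-0.01,0.04,0,0,0,0,-0.01,0.04,0,0,0,0,0,0.04,0,0,0,0,0,0.04,0,0,0,0,0,0,0,0,0,0]
}}

```text
t: 11.57
eef_pos: [0.5232, 0.3607, 0.282]
ee_rot: [-3.106, 0.033, -1.782]
force: [-0.2, -0.3, -0.4]
width: 0.0008
```

```bash
python3 look.py c11; python3 - <<'E'
from h import *
P={}
for c in("top","scene"):
    r=finder.landmark_of(c,"knob")[0]; P[c]=r["point"]; print(c,r)
p,e=tri(("top",P["top"]),("scene",P["scene"])); d=p[:2]-[.6054,.0802]; print(p,e,d@[.978,-.208],d@[.208,.978])
for n in("gas_can","detector","cover_a"): print(n,[np.round(at_z("top",r["point"],0),3) for r in finder.landmark_of("top",n)[:2]])
for n in("stem","tag_green"): print(n,[ (r["conf"],at_z("top",r["point"],.12)) for r in finder.landmark_of("top",n)[:1]])
E
```

```text
11.6667 unit xy mm -138.09889677104815 253.1175796069178 [0.52309987 0.3565449  0.28223142] [-3.10641186  0.03173367 -1.78347917]
top {'point': [308.0, 183.6], 'conf': 0.73}
scene {'point': [286.9, 205.9], 'conf': 0.61}
[0.63899987 0.01725474 0.18971429] 0.0013592287054170578 0.045953287529709314 -0.05457168836711023
gas_can [array([0.703, 0.114, 0.   ]), array([ 0.539, -0.061,  0.   ])]
detector [array([0.69, 0.3 , 0.  ])]
cover_a [array([0.483, 0.209, 0.   ]), array([ 0.677, -0.108,  0.   ])]
stem [(0.84, array([0.6247296, 0.0442611, 0.12     ]))]
tag_green [(0.66, array([0.65936223, 0.04176568, 0.12      ]))]
```

View pics/c11.png

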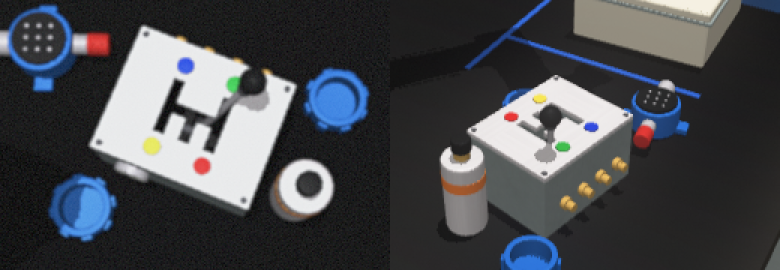

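```bash
python3 -c "
from station import arm
print(arm.get_state()['force']); print(arm.job_done())"
```

```text
[-0.6804315  -0.22197045 -0.5946179 ]
the job is handed in; nothing more can be done
None
```

I pushed the lever with closed fingers out of parking, right along the cross channel, then far into the green slot (far right). I backed the arm clear and handed the job in at about 12 s; no verdict was given.

**Lever home:** the last push stopped at a hard stop at about 10 N. Afterwards the knob measured (46, -55) mm in the unit's frame, against about (48, -52) mm expected fully home.

**Push force:** the highest reading between moves was about 18 N, when the lever met the channel's far wall. The limit is 30 N.

**Loose items:** in the last picture the can, the detector and both covers stand where they were. The networks put them within about 10 mm of their first positions. One of the two gas can reports in the last check was clearly false.

**Checks that disagreed:**
- The network's stem and green-disc points came out about 35 mm apart, over the 30 mm limit. By then the knob partly covered the disc, and its reading had shifted 10 mm from the first one. Against the first disc reading the gap is 25 mm, which is what fully home should give.
- The end of the channel gave no clear rise in force. I confirmed the lever was in the right-hand column from the picture instead.

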